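Aim the blow-off nozzle at the raw beaker, three clicks round, and hold it there

TASK

Dust is to be blown off the grey raw-clay beaker, not the glazed blue one: see on which of the blow-off station's two pads the grey beaker stands, grip the orange knob and turn it towards that side, click by click, stopping for about half a second at each click, to the third stop, so that the nozzle aims at the grey beaker. Never turn the nozzle towards the blue beaker or on past the third stop, and leave both beakers and everything else on the table where they stand. The knob springs back if let go, so finish with the gripper still holding the knob still at the third stop.

Things in the scene. Friction and masses are not known exactly. Their poses are not given: they have to be found in the camera images.
- station: Fixed blow-off station: blue round housing (120 mm across at the foot, 60 mm high, aluminium dial on top) with a dark round pad each side. Origin on the table, on the housing's centre = the knob's axis. x axis: the nozzle's home direction (away from the robot, give or take 0.5 rad), y left, z up. Dial marks every 24 degrees, those of the third stops orange.
- left_pad (a point): Centre of the top of the left pad (round, dark steel, 100 mm across, 6 mm high), 160 mm from the knob's axis at +72 degrees from the station's x axis: in line with the third stop to the left.
- right_pad (a point): Centre of the top of the right pad (the same), at -72 degrees: in line with the third stop to the right.
- knob: Nozzle turret with the orange bar knob on top: bar 46 mm long (its x, the nozzle's direction), 14 thick (y), 40 high, a white line on the nozzle half of its top. Origin on the axis, 60 mm above the table; the bar goes from 74 to 114 mm up. Below it is a hub 60 mm across, top at 74 mm; the nozzle (15 mm thick, centre line 67 mm up) reaches 92 mm from the axis. Turns with joint turret.
- knob_grip (a point): Point on the knob's vertical axis, 98 mm above the table, 16 mm below the bar's top: the height to grip it, fingers closing across the 14 mm thickness. Its x axis lies along the bar.
- turret (a joint): Angle of knob and nozzle, rad: 0 at home, where it starts; positive counter-clockwise from above (to the left pad), negative to the right. Click stops every 24 degrees, five each way: 0.419, 0.838, third 1.257. A spring of 0.06 N m per rad pulls home, the clicks add a 0.04 N m ripple towards the nearest stop: holding the third takes about 0.08 N m; let go, it springs back to the first stop or home.
- raw_beaker_mid (a point): Centre, half-way up, of the grey unfired clay beaker, a loose tapered pot standing mouth down (74 mm across below, 54 mm at its top, 95 mm high) on one of the two pads, within about 8 mm of the pad's centre. Its top is 101 mm above the table. Not to be touched.
- glazed_beaker_mid (a point): Centre, half-way up, of the glazed blue beaker of the same shape and size, loose on the other pad. Not to be touched.
- spare_a: Spare grey beaker, same shape, on the table to the left, origin at its underside. Bystander.
- spare_b: Another spare grey beaker to the left, origin at its underside. Bystander.
- bowl: White bowl, 116 mm across, 55 mm high, to the right, origin at its underside. Bystander.
- sanding_block: Wooden sanding block 80 x 50 x 32 mm, to the right, origin at its underside. Bystander.
- brush: Brush lying on the table to the right. Bystander.
- trimmer: Flat trimming tool lying on the table to the left. Bystander.
Not all that is in view belongs to the job. What is shaped like the part that bears raw_beaker_mid but green or red is not meant.

How it is judged (in metres and radians):
On the way, in this order (a step that is already met when the one before it is completed fails the run):
1. the knob rests in the first stop towards the grey beaker, in the gripper (within 0.13 rad for 0.2 s) (((y of raw_beaker_mid in the frame of station above 0 m and value of joint turret between 0.289 and 0.549 rad) or (y of raw_beaker_mid in the frame of station below 0 m and value of joint turret between -0.549 and -0.289 rad)) and contact force between the fingers and knob above 2 N), for 0.2 s.
2. the knob rests in the second stop, in the gripper (within 0.13 rad for 0.2 s) (((y of raw_beaker_mid in the frame of station above 0 m and value of joint turret between 0.708 and 0.968 rad) or (y of raw_beaker_mid in the frame of station below 0 m and value of joint turret between -0.968 and -0.708 rad)) and contact force between the fingers and knob above 2 N), for 0.2 s.
3. the knob rests in the third stop, in the gripper (within 0.13 rad for 0.3 s) (((y of raw_beaker_mid in the frame of station above 0 m and value of joint turret between 1.127 and 1.387 rad) or (y of raw_beaker_mid in the frame of station below 0 m and value of joint turret between -1.387 and -1.127 rad)) and contact force between the fingers and knob above 2 N), for 0.3 s.
At the end, for the whole second after the job is handed in: The knob stands at the third stop (1.257 rad from home, within 0.13 rad) on the grey beaker's side, still (under 0.15 rad/s), held by the fingers (over 2 N); both beakers are within 12 mm of where they began (all of step 3 and velocity of joint turret between -0.15 and 0.15 rad/s and distance of each of raw_beaker_mid, glazed_beaker_mid from where it was at the start of the episode below 0.012 m); the arm keeps its last pose, push and grip.
It fails at once if the nozzle turned towards the blue beaker (more than 0.25 rad) ((y of raw_beaker_mid in the frame of station above 0 m and value of joint turret below -0.25 rad) or (y of raw_beaker_mid in the frame of station below 0 m and value of joint turret above 0.25 rad)).
It fails at once if the knob went on past the third stop (beyond 1.46 rad) (value of joint turret above 1.46 rad or value of joint turret below -1.46 rad).
It fails at once if a beaker on the station was shifted by more than 12 mm (distance of any of raw_beaker_mid, glazed_beaker_mid from where it was at the start of the episode above 0.012 m).
It fails at once if another thing on the table was shifted by more than 25 mm (distance of any of spare_a, spare_b, bowl, sanding_block, brush, trimmer from where it was at the start of the episode above 0.025 m).
It also fails if it takes over 38 s, if anything falls off the work surface, if the arm or the gripper's body presses on something with over 40 N, if the wrist force passes 120 N, or if a joint passes its speed limit or range.

ROBOT

A 6-joint arm with a two-finger parallel gripper is mounted at the origin on the work surface. World frame = base frame: x ahead of the robot, y to its left, z up, the work surface at z = 0. Lengths are in mm, angles in rad, forces in N, time in s.
With the tool pointing down it reaches from about 325 to 900 mm from the base axis. Payload 6.1 kg.
Tool frame: the origin (TCP) lies between the finger pads; the fingertips stand bot.tips_ahead ahead of it and the grasp point (between the pads) lies 6 mm ahead of it (bot.tips_ahead is the distance from the TCP to the fingertips, in mm); x points along the fingers, z is the direction in which the jaws open and shut, and the axes are right-handed (so a half turn about x gives the same grasp; the last joint's range is limited). The gripper opens to 87 mm and grips with 3 to 60 N. Pads are 19 mm wide; open, the fingers measure 117 mm over their backs; the gripper's body (75 mm by 190 mm) begins 51 mm behind the grasp point.
Start: joints at [-1.386, 0.22, 1.526, -0, 1.395, -0.126], TCP at [191.131, -595.05, 247.538] pointing down, gripper open.
Joint ranges: [-2.98, 2.98], [-0.91, 2.08], [0.09, 2.57], [-1.24, 4.39], [0.2, 2.65], [-2.68, 2.68]. Speed limits (rad/s): [2.57, 2.57, 3.01, 3.14, 3.14, 3.14].

INTERFACE

Orientations are given as a 3x3 rotation matrix whose columns are the frame's x, y, z axes.
In Python, from plant import bot gives the robot as it stands.
- The arm moves only by the shell command python3 -m inch 'ROWS' [FORCE]. ROWS is JSON, a list of rows, each a list of 3 entries, a list of its own where there are three numbers: the shift along the tool's x, y, z in cm, then the turn, a rotation vector about the tool's x, y, z in degrees, then the gripper command: -1 is fully open, 1 is shut, values between are in proportion. In form: [[[dx, dy, dz], [rx, ry, rz], claw], ...]. A call has 1 to 12 rows; each row is the pose to reach, as a shift and turn from the pose commanded when the call began, along the tool's axes at that moment; what a row does not reach only later rows make up. A row lasts 1/12 s, in which the tool goes at most 41.7 mm and 7.16 degrees, less where a joint would pass 70% of its speed; a pose out of reach is approached as far as the arm can. A call with a gripper value outside its range is refused whole. The fingers move at their own pace and stop on an object; FORCE is the grip in N (left out, the last holds). Time passes only in rows, so rows that repeat a pose let the fingers close. It gives the time, the measured TCP pose, the force and the opening at its end, in the units of the state.
- bot.sense(): the state, without advancing time (a new reading comes with each control period).
- bot.read_camera(name): name is "scene" or "top" or "wrist"; returns (picture, depth): 420x560x3 uint8, red, green, blue; 420x560 float32, mm along the optical axis (not along the pixel's ray), 0 where there is no reading.
- bot.camera_model(name): a dict with "K" (3x3 intrinsics, pixels), "dist_coeffs" ([k1, k2, p1, p2, k3] as OpenCV has them; the pictures are not rectified), "R" (3x3) and "t" (3): a world point X has camera coordinates R X + t. Camera axes: x right, y down, z forward; pixel columns grow to the right and rows downward; lengths in mm; the calibration is good to about 2 mm. A picture is of the moment at which its call begins: read the wrist's pose just before it. camera_model takes no time and is no camera call; for the wrist camera it gives the pose at the moment of the call.
- bot.hand_in(): hands the job in, once; it reports no verdict.
Trained networks look in the newest picture that a camera, given by its name, has taken for a name from the list of things; names that differ only in an ending like _2 or _b are one class to them, and where a whole thing is asked for, a point or a joint stands for the part that bears it (a point fixed in the world has none). Each returns a list of dicts, best first, with "conf" (0 to 1); they miss things now and then, are a little off and sometimes report something else, mostly with a low value. They report only what shows in the picture. A call takes as long as a camera call. They do not tell look-alikes from the thing itself.
- bot.look_for(thing, camera): "xyz" ([x, y, z] in mm, in world coordinates, good to about 4 mm: the middle of the surface that is visible of it).
- bot.silhouettes(thing, camera): "mask" (420x560 bool, what is visible of it).
The state is a dict: "t": time; "joints": joint angles; "joint_vel": joint speeds; "joint_torque": joint torques, N m; "eef_pos": TCP position; "tool_rot": TCP orientation; "ft_force": force on the tool from outside, world axes, zero at the start; "wrist_torque": the same for the moment, N m; "finger_gap": finger opening in mm.
Only numpy, scipy, OpenCV 4.12 (cv2) and the standard library are available. Lean on these libraries where they do the work, as an engineer would, in place of code of your own. Each camera call takes 0.05 s, during which the arm holds its last target.

## Working session

There is one attempt and no reset: what is moved stays moved. The work goes in short steps, Python scripts to look and compute and a shell command to move; the robot and the scene stay as the last step left them, time stands still between calls to the robot, and variables do not carry over. Pictures are saved under pics/ and viewed, and the job is handed in when it is done.

```bash
ls; mkdir -p pics; python3 - <<'E'
from plant import bot
import cv2
s=bot.sense(); print({k:(v if not hasattr(v,'tolist') else v.tolist()) for k,v in s.items()}, bot.tips_ahead)
for c in ["scene","top"]:
    p,d=bot.read_camera(c); cv2.imwrite(f"pics/{c}0.png",p[:,:,::-1])
    for n in ["station","knob","knob_grip","raw_beaker_mid","glazed_beaker_mid"]:
        print(c,n,[([round(float(x),1) for x in r["xyz"]],round(r["conf"],2)) for r in bot.look_for(n,c)][:4])
E
```

```text
pics
{'t': 0.0, 'joints': [-1.3860798196817812, 0.22122822843709247, 1.5276116451266695, -6.097744690684434e-06, 1.3946907345675934, -0.12609810903890906], 'joint_vel': [0.0032550599906853877, 0.00011049484260385652, -0.0008519887893273014, 0.002229170555463248, 0.000519107962568258, -0.00042124356039733186], 'joint_torque': [0.0014986823225626722, -49.462119340896606, -38.7374746799469, 0.06991645786911249, 0.05740499356761575, -0.00015412817901960807], 'eef_pos': [191.0364078768397, -594.4886912875094, 246.43562234307828], 'tool_rot': [[-0.0003618410661020803, 0.9520844627504301, 0.305834996133974], [0.001903882920511576, 0.3058351177578601, -0.9520825888418823], [-0.9999981221486707, 0.00023777144667042326, -0.0019233210525759815]], 'ft_force': [-0.06342798235992377, -0.38366139898104396, -0.5274932145443011], 'wrist_torque': [0.025320832214182083, 0.03047019134810954, -0.017895757401684885], 'finger_gap': 86.88390546200966} 25.0
scene station []
scene knob [([561.0, -29.4, 72.2], 0.82)]
scene knob_grip [([557.2, -23.4, 73.2], 0.75), ([582.0, -419.2, 26.7], 0.19)]
scene raw_beaker_mid [([655.9, 88.1, 81.1], 0.95), ([518.2, 146.3, 73.1], 0.86), ([633.4, 219.6, 70.8], 0.73)]
scene glazed_beaker_mid [([535.4, -185.0, 86.9], 0.7)]
top station [([543.7, -12.1, 18.3], 0.89)]
top knob [([548.1, -10.6, 71.1], 0.68)]
top knob_grip [([548.4, -18.3, 74.6], 0.67)]
top raw_beaker_mid [([637.9, 109.1, 101.0], 0.91), ([497.8, 165.4, 91.8], 0.63), ([616.1, 236.4, 92.8], 0.59), ([550.0, -13.1, 71.5], 0.58)]
top glazed_beaker_mid [([517.1, -165.8, 100.2], 0.88)]
```

View pics/scene0.png

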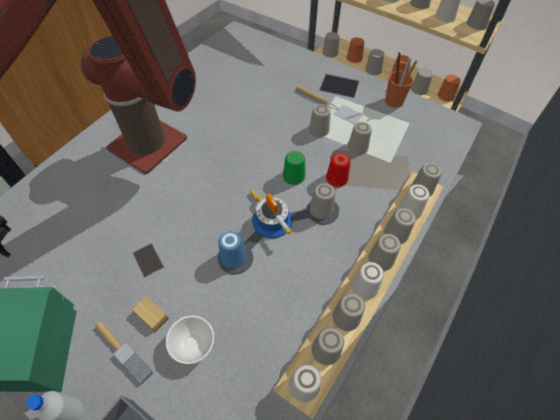

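View pics/top0.png

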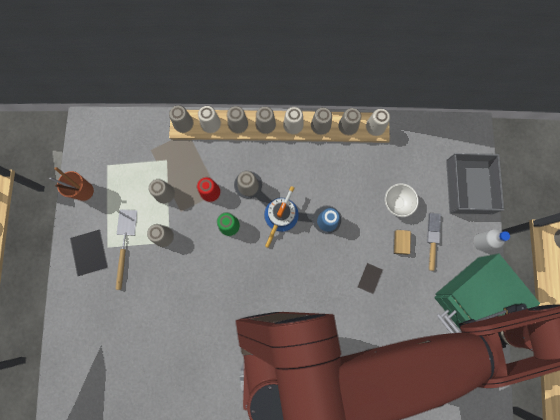

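The top view shows the grey beaker at px (248,184), to the left of the station at px (282,214). The blue one is on the right pad at px (328,219). The red and green ones and the spares stand further left. So the turn is to the left (CCW, positive). Next I'll measure the knob's axis and direction.

```bash
cat > h.py <<'E'
from plant import bot
import numpy as np, cv2
def cloud(c,p,d,m):
    M=bot.camera_model(c); K=np.array(M["K"]);D=np.array(M["dist_coeffs"]);R=np.array(M["R"]);t=np.array(M["t"])
    v,u=np.nonzero(m&(d>0)); n=cv2.undistortPoints(np.stack([u,v],1).astype(float).reshape(-1,1,2),K,D).reshape(-1,2)
    z=d[v,u]; X=np.c_[n*z[:,None],z]
    return (X-t)@R, p[v,u], np.c_[u,v]
def ray_at_z(c,uv,z):
    M=bot.camera_model(c); K=np.array(M["K"]);D=np.array(M["dist_coeffs"]);R=np.array(M["R"]);t=np.array(M["t"])
    n=cv2.undistortPoints(np.array(uv,float).reshape(-1,1,2),K,D).reshape(-1,2)
    dd=np.c_[n,np.ones(len(n))]@R; C=-R.T@t
    return C+dd*((z-C[2])/dd[:,2])[:,None]
E
python3 - <<'E'
from h import *
p,d=bot.read_camera("top")
cr=p[150:270,220:350]; cv2.imwrite("pics/topz.png",cv2.resize(cr[:,:,::-1],None,fx=6,fy=6,interpolation=cv2.INTER_CUBIC))
m=np.zeros(d.shape,bool); m[150:270,220:350]=1
X,c,uv=cloud("top",p,d,m); c=c.astype(int)
org=(c[:,0]>150)&(c[:,0]-c[:,2]>90)
for lo,hi in [(60,85),(85,108),(108,120)]:
    q=X[org&(X[:,2]>lo)&(X[:,2]<hi)]; print(lo,len(q),q.mean(0) if len(q) else None)
q=X[org&(X[:,2]>100)][:,:2]; print(q.round(1).tolist()[:60]); 
if len(q)>3:
    w,v=np.linalg.eigh(np.cov(q.T)); print(np.degrees(np.arctan2(v[1,1],v[0,1])), np.sqrt(w))
bl=(c[:,2]-c[:,0]>60)&(X[:,2]>40)&(X[:,2]<70)
print("blue ring",X[bl].mean(0),bl.sum(), X[bl].min(0),X[bl].max(0))
E
```

```text
60 9 [622.30058308 -44.3730649   72.09699586]
85 1 [547.4257439  -14.53536676 107.05157994]
108 44 [541.73027612 -10.24241252 113.75215591]
[[563.2, -14.3], [563.1, -20.8], [559.5, -11.1], [559.8, -14.3], [558.9, -20.8], [559.6, -24.1], [555.3, -11.1], [556.9, -20.9], [553.3, -11.2], [552.3, -17.7], [552.9, -20.9], [549.9, -8.0], [549.1, -11.2], [549.4, -17.7], [546.3, -8.0], [546.6, -11.3], [547.4, -14.5], [546.8, -17.8], [542.8, -4.8], [542.2, -8.1], [542.4, -11.3], [542.8, -14.6], [539.2, -4.9], [539.6, -8.1], [539.9, -11.4], [539.1, -14.6], [535.2, -1.7], [535.5, -5.0], [535.6, -8.2], [535.8, -11.4], [536.8, -14.7], [532.9, -1.7], [533.0, -5.0], [532.1, -8.2], [532.3, -11.5], [529.3, 1.4], [529.9, -1.8], [529.4, -5.0], [529.9, -8.3], [529.3, -11.5], [526.6, 1.4], [526.2, -1.9], [525.4, -5.1], [526.6, -8.3], [523.4, -5.1]]
155.58962452986577 [ 3.84781879 12.516638  ]
blue ring [559.5879538   32.79222519  57.74698218] 1 [559.5879538   32.79222519  57.74698218] [559.5879538   32.79222519  57.74698218]
```

View pics/topz.png

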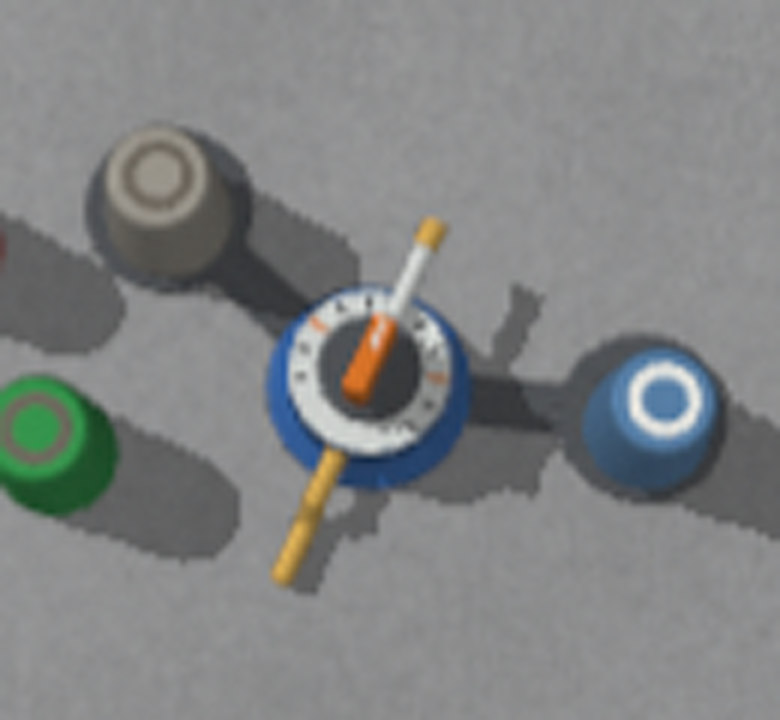

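```bash
python3 - <<'E'
from h import *
s=bot.sense();R=np.array(s["tool_rot"]);p=np.array(s["eef_pos"])
M=bot.camera_model("wrist"); Rc=np.array(M["R"]);C=-Rc.T@np.array(M["t"])
print("cam in tool",R.T@(C-p),"axis in tool",R.T@Rc[2], "K",np.array(M["K"]).round(0).tolist())
print("shift", R.T@(np.array([545,-13,247])-p), "zang",np.degrees(np.arctan2(R[1,2],R[0,2])))
E
```

```text
cam in tool [-137.26121156   72.6766619     0.61737884] axis in tool [ 9.63359469e-01 -2.68213463e-01 -2.66005534e-04] K [[334.0, 0.0, 283.0], [0.0, 334.0, 210.0], [0.0, 0.0, 1.0]]
shift [   0.55999797  514.89869666 -445.95077649] zang -72.19283711527606
```

```bash
python3 -m inch '[[[0,4,-3.46],[4,0,0],-1],[[0,8,-6.9],[8,0,0],-1],[[0,12,-10.4],[12,0,0],-1],[[0,15,-13],[16,0,0],-1],[[0,18,-15.6],[20,0,0],-1],[[0,21,-18.2],[24,0,0],-1],[[0,24,-20.8],[28,0,0],-1],[[0,26,-22.5],[32,0,0],-1],[[0,26,-22.5],[36,0,0],-1],[[0,26,-22.5],[42.2,0,0],-1],[[0,26,-22.5],[42.2,0,0],-1],[[0,26,-22.5],[42.2,0,0],-1]]' 40
python3 - <<'E'
from h import *
s=bot.sense();R=np.array(s["tool_rot"]);p=np.array(s["eef_pos"])
print(p,"shift", R.T@(np.array([545,-13,247])-p), "zang",np.degrees(np.arctan2(R[1,2],R[0,2])),s["joints"],s["t"])
E
```

```text
t: 1.65
eef_pos: [370.0, -301.3, 247.7]
tool_rot: [[0.0, 0.912, -0.41], [-0.0, -0.41, -0.912], [-1.0, 0.0, 0.0]]
ft_force: [-0.2, -1.2, 1.0]
finger_gap: 87.1
[ 370.00373759 -301.25993474  247.74972037] shift [   0.65617628   41.52069639 -334.65451605] zang -114.18840553066548 [-8.48737547e-01 -1.41320908e-01  1.89887974e+00 -1.40984642e-04
  1.38354743e+00  1.14425225e+00] 1.65
```

```bash
python3 -m inch '[[[0,0.5,-4],[0,0,0],-1],[[0,1,-8],[0,0,0],-1],[[0,1.5,-12],[0,0,0],-1],[[0,2,-16],[0,0,0],-1],[[0,2.5,-20],[0,0,0],-1],[[0,3,-24],[0,0,0],-1],[[0,3.5,-28],[0,0,0],-1],[[0,4,-31],[0,0,0],-1],[[0,4.15,-33.5],[0,0,0],-1],[[0,4.15,-33.5],[0,0,0],-1],[[0,4.15,-33.5],[0,0,0],-1],[[0,4.15,-33.5],[0,0,0],-1]]' 40
python3 - <<'E'
from h import *
s=bot.sense();R=np.array(s["tool_rot"]);p0=np.array(s["eef_pos"]);print(p0)
p,d=bot.read_camera("wrist"); cv2.imwrite("pics/w1.png",p[:,:,::-1])
np.savez("w1.npz",p=p,d=d)
X,c,uv=cloud("wrist",p,d,np.ones(d.shape,bool)); c=c.astype(int)
near=np.hypot(X[:,0]-545,X[:,1]+13)<35
t=near&(X[:,2]>108)&(X[:,2]<120); q=X[t]
print(t.sum(),q.mean(0))
r=cv2.minAreaRect(q[:,:2].astype(np.float32)); print(r); print(cv2.boxPoints(r))
E
```

```text
t: 2.65
eef_pos: [545.7, -14.4, 247.2]
tool_rot: [[-0.001, 0.911, -0.412], [-0.0, -0.412, -0.911], [-1.0, -0.001, 0.001]]
ft_force: [0.3, -0.5, 0.2]
finger_gap: 86.8
[545.73010492 -14.37702249 247.22711165]
860 [547.03406446 -13.86653297 113.80438077]
((546.0101928710938, -13.168231964111328), (13.602579116821289, 45.48904800415039), 65.7829360961914)
[[522.47736  -10.041311]
 [563.9633   -28.700676]
 [569.543    -16.295153]
 [528.05707    2.364212]]
```

View pics/w1.png

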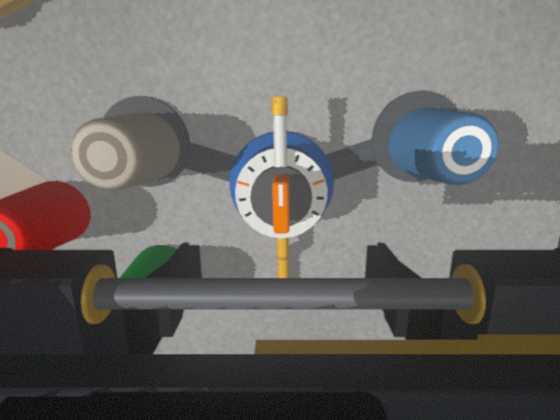

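The bar measures 13.6×45.5 mm with its centre at (546.0, -13.2). It points at -24°, in line with the jaws. In the wrist view the grey beaker is on the left pad at px (125,150) and the blue one on the right at px (445,145). Descending with the jaws part closed.

```bash
python3 -m inch '[[[3,0,-0.12],[0,0,0],0.2],[[6,0,-0.12],[0,0,0],0.2],[[9,0,-0.12],[0,0,0],0.2],[[11,0,-0.12],[0,0,0],0.2],[[12.5,0,-0.12],[0,0,0],0.2],[[13.5,0,-0.12],[0,0,0],0.2],[[14.3,0,-0.12],[0,0,0],0.2],[[14.3,0,-0.12],[0,0,0],0.2],[[14.3,0,-0.12],[0,0,0],0.2]]' 25
python3 - <<'E'
from h import *
s=bot.sense();R=np.array(s["tool_rot"]);p0=np.array(s["eef_pos"]);print(p0,s["ft_force"],s["finger_gap"])
p,d=bot.read_camera("wrist"); cv2.imwrite("pics/w2.png",p[:,:,::-1])
X,c,uv=cloud("wrist",p,d,np.ones(d.shape,bool))
t=(np.hypot(X[:,0]-546,X[:,1]+13)<30)&(X[:,2]>109)&(X[:,2]<118); print(t.sum())
r=cv2.minAreaRect(X[t][:,:2].astype(np.float32)); print(r)
print("offset tool", R.T@(np.array([*r[0],104])-p0))
E
```

```text
t: 3.45
eef_pos: [546.7, -12.9, 105.0]
tool_rot: [[0.0, 0.91, -0.414], [-0.0, -0.414, -0.91], [-1.0, 0.0, -0.0]]
ft_force: [-0.4, -1.2, -0.0]
finger_gap: 37.5
[546.71367859 -12.86967232 105.00565277] [-0.42364088 -1.15395242 -0.01861637] 37.46926086766176
2476
((551.6195068359375, -15.05853271484375), (47.96113586425781, 46.959468841552734), 22.586193084716797)
offset tool [ 1.0080684   5.37141715 -0.03569268]
```

View pics/w2.png

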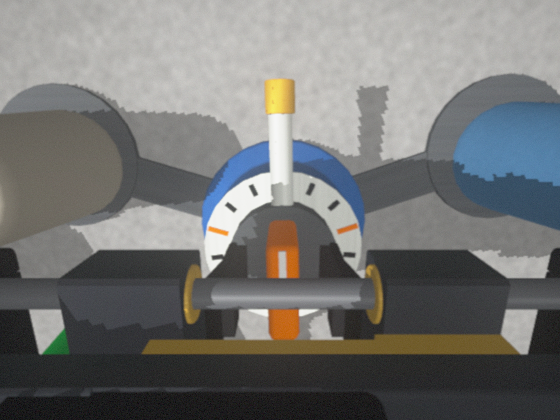

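The bar at px (282,280) is midway between the fingers. Closing.

```bash
python3 -m inch '[[[0,0,0],[0,0,0],0.5],[[0,0,0],[0,0,0],0.7],[[0,0,0],[0,0,0],1],[[0,0,0],[0,0,0],1],[[0,0,0],[0,0,0],1],[[0,0,0],[0,0,0],1]]' 40
python3 - <<'E'
from h import *
s=bot.sense();R=np.array(s["tool_rot"]);print(s["eef_pos"],s["ft_force"],R.T@s["ft_force"],s["wrist_torque"],s["finger_gap"],s["joint_vel"])
E
```

```text
t: 4.0
eef_pos: [546.6, -12.7, 105.1]
tool_rot: [[0.0, 0.911, -0.413], [-0.001, -0.413, -0.911], [-1.0, 0.001, 0.001]]
ft_force: [-1.8, -2.6, 4.0]
finger_gap: 13.4
[546.6169767  -12.70935701 105.07450044] [-1.76742803 -2.57974457  4.01641607] [-4.01441878 -0.54261171  3.08228752] [-0.41188659  0.40284364 -0.02178157] 13.436248567917527 [-0.0006454  -0.00119278  0.00113325  0.00094901  0.00143578 -0.00105523]
```

Gripped: opening 13.4 mm, small side load. First click: 24° CCW, which is minus about tool x, then a hold.

```bash
python3 -m inch '[[[0,0,0],[-4,0,0],1],[[0,0,0],[-8,0,0],1],[[0,0,0],[-12,0,0],1],[[0,0,0],[-16,0,0],1],[[0,0,0],[-20,0,0],1],[[0,0,0],[-24,0,0],1],[[0,0,0],[-24,0,0],1],[[0,0,0],[-24,0,0],1],[[0,0,0],[-24,0,0],1],[[0,0,0],[-24,0,0],1],[[0,0,0],[-24,0,0],1],[[0,0,0],[-24,0,0],1]]'
cat > chk.py <<'E'
from h import *
import sys
s=bot.sense();R=np.array(s["tool_rot"]);print(np.round(s["eef_pos"],1),np.round(R.T@s["ft_force"],1),np.round(s["wrist_torque"],2),s["finger_gap"],"zang",np.degrees(np.arctan2(R[1,2],R[0,2])),"q6",s["joints"][5])
p,d=bot.read_camera("wrist"); n=sys.argv[1]; cv2.imwrite(f"pics/{n}.png",p[:,:,::-1])
X,c,uv=cloud("wrist",p,d,np.ones(d.shape,bool)); c=c.astype(int)
# nozzle tip: yellow, ~67 mm up, 65..100 mm from the axis
v=X-[546.3,-13,0]; r=np.hypot(v[:,0],v[:,1])
m=(X[:,2]>58)&(X[:,2]<80)&(r>45)&(r<100)
a=np.degrees(np.arctan2(v[m,1],v[m,0])); print("nozzle pts",m.sum(),"world ang",np.median(a),"turret deg",np.median(a)+24.2)
E
python3 chk.py w3
```

```text
t: 5.0
eef_pos: [546.7, -12.5, 105.0]
tool_rot: [[0.0, 1.0, -0.009], [-0.0, -0.009, -1.0], [-1.0, 0.0, 0.0]]
ft_force: [-2.1, -2.9, 4.8]
finger_gap: 13.8
[546.7 -12.5 105. ] [-4.8 -2.1  2.9] [-0.28  0.5  -0.02] 13.788954906778576 zang -90.54099910710917 q6 1.4135613406573788
nozzle pts 2607 world ang -0.3796873031415365 turret deg 23.820312696858462
```

View pics/w3.png

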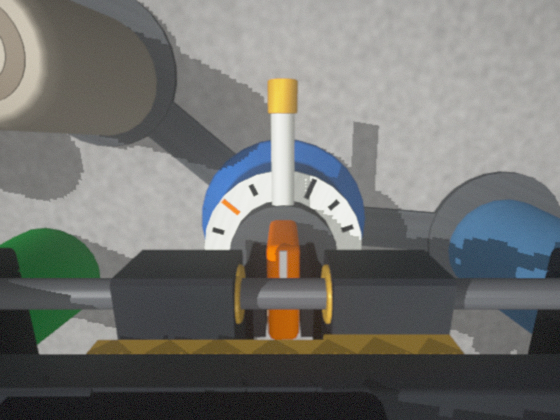

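The nozzle (px 283,110) turned with the bar, by 23.8°. One black mark at px (253,190) and then the orange one at px (231,208) remain on the left. Second click.

```bash
python3 -m inch '[[[0,0,0],[-4,0,0],1],[[0,0,0],[-8,0,0],1],[[0,0,0],[-12,0,0],1],[[0,0,0],[-16,0,0],1],[[0,0,0],[-20,0,0],1],[[0,0,0],[-24.1,0,0],1],[[0,0,0],[-24.1,0,0],1],[[0,0,0],[-24.1,0,0],1],[[0,0,0],[-24.1,0,0],1],[[0,0,0],[-24.1,0,0],1],[[0,0,0],[-24.1,0,0],1],[[0,0,0],[-24.1,0,0],1]]'
python3 chk.py w4
```

```text
t: 6.05
eef_pos: [546.6, -12.3, 105.0]
tool_rot: [[0.0, 0.917, 0.4], [-0.0, 0.4, -0.917], [-1.0, 0.0, 0.0]]
ft_force: [-3.0, -0.5, 5.8]
finger_gap: 13.5
[546.6 -12.3 105. ] [-5.8 -3.  -0.8] [-0.23  0.43 -0.01] 13.52697426585662 zang -66.44353309930423 q6 0.9929386025474505
nozzle pts 2588 world ang 24.09925177398638 turret deg 48.299251773986384
```

View pics/w4.png

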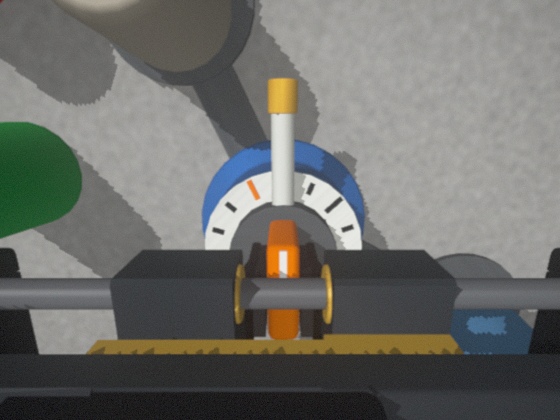

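The nozzle stands at 48.3° (second stop), and the orange mark at px (253,190) is the next one to the left. Third click, with a longer hold.

```bash
python3 -m inch '[[[0,0,0],[-4,0,0],1],[[0,0,0],[-8,0,0],1],[[0,0,0],[-12,0,0],1],[[0,0,0],[-16,0,0],1],[[0,0,0],[-20,0,0],1],[[0,0,0],[-24,0,0],1],[[0,0,0],[-24,0,0],1],[[0,0,0],[-24,0,0],1],[[0,0,0],[-24,0,0],1],[[0,0,0],[-24,0,0],1],[[0,0,0],[-24,0,0],1],[[0,0,0],[-24,0,0],1]]'
python3 chk.py w5
```

```text
t: 7.1
eef_pos: [546.5, -12.1, 105.1]
tool_rot: [[0.0, 0.675, 0.738], [0.0, 0.738, -0.675], [-1.0, 0.0, -0.0]]
ft_force: [-3.4, -0.4, 5.7]
finger_gap: 13.9
[546.5 -12.1 105.1] [-5.7 -2.6 -2.2] [-0.07  0.48 -0.06] 13.918446212884378 zang -42.44721879922701 q6 0.5741260980712667
nozzle pts 2624 world ang 48.393634808043785 turret deg 72.59363480804379
```

View pics/w5.png

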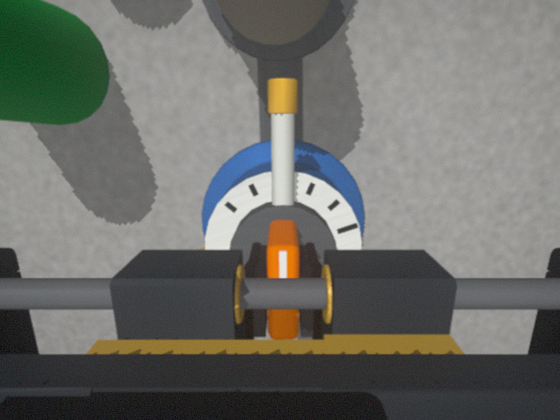

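The nozzle, at 72.6°, now covers the orange mark and points straight along the arm to the grey beaker at px (280,20). A short hold, a check of the beakers, then hand in.

```bash
python3 -m inch '[[[0,0,0],[0,0,0],1],[[0,0,0],[0,0,0],1],[[0,0,0],[0,0,0],1],[[0,0,0],[0,0,0],1],[[0,0,0],[0,0,0],1],[[0,0,0],[0,0,0],1]]'
python3 - <<'E'
from h import *
p,d=bot.read_camera("scene"); cv2.imwrite("pics/s9.png",p[:,:,::-1])
for n in ["raw_beaker_mid","glazed_beaker_mid"]:
    print(n,[(np.round(r["xyz"],1),round(r["conf"],2)) for r in bot.look_for(n,"scene")])
print(bot.sense()["finger_gap"]); print(bot.hand_in())
E
python3 chk.py w6
```

```text
t: 7.65
eef_pos: [546.5, -12.1, 105.0]
tool_rot: [[-0.0, 0.675, 0.738], [0.0, 0.738, -0.675], [-1.0, 0.0, -0.0]]
ft_force: [-3.1, -0.7, 6.1]
finger_gap: 13.7
raw_beaker_mid [(array([661.1,  85.7,  82.7]), 0.84), (array([522.2, 151.5,  72.1]), 0.82), (array([636.4, 220.6,  73.3]), 0.63)]
glazed_beaker_mid [(array([ 537. , -183.8,   87.2]), 0.81), (array([481.6, 528.8,   6.1]), 0.55)]
13.646071788609827
the job is handed in; nothing more can be done
None
the job is handed in; nothing more can be done
```

The grey beaker stands on the left pad, so I gripped the orange knob and turned it left (counter-clockwise), stopping for about half a second at each click. I handed the job in at about 7.8 s with the gripper still holding the knob at the third stop.

- **Turret angle:** the wrist camera measured the nozzle at about 23.8°, 48.3° and 72.6° at the three stops; the targets are 24°, 48° and 72°. At the third stop it points straight at the grey beaker.
- **Grip:** set to 40 N, with the fingers at 13.6 mm on the 14 mm bar. The wrist force stayed below about 7 N at each reading from the grip on.
- **Beakers:** before hand-in the detector put the grey beaker about 6 mm and the blue one about 2 mm from its starting reading. The grey figure is slightly over the detector's 4 mm accuracy, and the unmoved spare beakers drifted by 4 to 7 mm in the same reading. I take it as noise, since I saw no contact with anything but the knob.

My last wrist-camera check came after hand-in and was refused, so the final angle comes from the reading about 0.6 s earlier. I gave no further turn after that reading, and the gripper's last pose before hand-in had not changed. I saved the final scene picture (`pics/s9.png`) but did not view it.

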